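Load the bolt inspection chamber and start the check

ROBOT

A 7-joint arm with a two-finger parallel gripper is mounted at the origin on the work surface. World frame = base frame: x ahead of the robot, y to its left, z up, the work surface at z = 0. Lengths are in m, angles in rad, forces in N, time in s.
With the tool pointing down it reaches from about 0.35 to 0.9 m from the base axis. Payload 19.9 kg.
Tool frame: the origin (TCP) lies on the centre line of the jaws, within the pads' length; the fingertips stand 19 mm ahead of it and the grasp point (between the pads) is the TCP; z points along the fingers, y is the line along which they close (so a half turn about z gives the same grasp; the last joint's range is limited). The gripper opens to 85 mm and grips with 20 to 120 N. Pads are 22 mm wide; open, the fingers measure 114 mm over their backs; the gripper's body (76 mm by 85 mm) begins 54 mm behind the grasp point. The pads swing forward as they close: fully open they stand 13 mm farther back than shut.
Start: joints at [1.24, 0.417, -0.01, 1.614, 0.005, 1.111, -0.053], TCP at [0.179, -0.599, 0.25] pointing down, gripper open.
Joint ranges: [-2.81, 2.81], [-0.39, 2.02], [-1.27, 1.25], [0.06, 2.57], [-1.19, 4.33], [0.19, 2], [-2.82, 2.82]. Speed limits (rad/s): [1.89, 1.89, 2.39, 2.39, 3.01, 3.01, 3.01].

INTERFACE

Orientations are given as a 3x3 rotation matrix whose columns are the frame's x, y, z axes.
In Python, from workcell import telemetry, optics, ticket, finder gives the robot as it stands.
- The arm moves only by the tool send_rows, never from a script. Its argument "increments" is a list that holds one entry, the list of rows, each a list of 6 numbers: the shift along the world's x, y, z in mm, then the turn, a rotation vector about the world's x, y, z in degrees. A call has 1 to 10 rows; each row is the pose to reach, as a shift and turn from the pose commanded when the call began; what a row does not reach only later rows make up. A row lasts 1/10 s, in which the tool goes at most 50 mm and 8.59 degrees, less where a joint would pass 70% of its speed; a pose out of reach is approached as far as the arm can. A call with a gripper value outside its range is refused whole. "gripper" is the closure, from -1 (fully open) to 1 (shut), set as the call begins (left out, the last holds). The fingers move at their own pace and stop on an object; "squeeze" is the grip in N (left out, the last holds). Time passes only in rows, so rows that repeat a pose let the fingers close. It gives the time, the measured TCP pose, the force, the opening and the grip force at its end, in the units of the state.
- telemetry.get_state(): the state, without advancing time (a new reading comes with each control period).
- optics.read_camera(name): name is "scene" or "top" or "wrist"; returns a dict with "img" (384x512x3 uint8, red, green, blue), "fov_y" (degrees; the focal length in pixels is half the picture's height over the tangent of half this angle, whatever the lens; pixels are square), "cx", "cy" (the principal point, pixels), "rvec" (rotation vector, rad) and "tvec" (3), from world to camera coordinates, as OpenCV has them. Camera axes: x right, y down, z forward; pixel columns grow to the right and rows downward; lengths in m; the calibration is good to about 2 mm. A picture is of the moment at which its call begins. There is no depth.
- ticket.close_job(): hands the job in; it is judged then, once.
Trained networks look in a picture, given as the dict that the camera call returned (one of the last four; its "shot" number tells which), for a name from the list of things; names that differ only in an ending like _2 or _b are one class to them, and where a whole thing is asked for, a point or a joint stands for the part that bears it (a point fixed in the world has none). Each returns a list of dicts, best first, with "conf" (0 to 1); they miss things now and then, are a little off and sometimes report something else, mostly with a low value. They report only what shows in the picture. A call takes as long as a camera call. They do not tell look-alikes from the thing itself.
- finder.search_frame(picture, name): "extent" ([centre column, centre row, width, height] in pixels, round what is visible of it).
- finder.place_of(picture, name): "position" ([column, row] in pixels: a listed point, or the origin of a listed thing).
The state is a dict: "t": time; "joint_pos": joint angles; "joint_vel": joint speeds; "tau": joint torques, N m; "tool_pos": TCP position; "eef_rot": TCP orientation; "ft_force": force on the tool from outside, world axes, zero at the start; "moment": the same for the moment, N m; "width": finger opening in m; "finger_force": force on a finger pad.
Only numpy, scipy, OpenCV 4.12 (cv2) and the standard library are available. Lean on these libraries where they do the work, as an engineer would, in place of code of your own. Each camera call takes 0.05 s, during which the arm holds its last target. There are 200 camera calls.

TASK

Somebody has parked the red rejection cup and a plug gauge on the cover of the inspection chamber: stand the cup upright on the bench and lay the gauge on the bench, both clear of the station, then slide the thumb latch sideways so that the spring cover pops open. Lay every caliper bolt that is lying on the bench into a free cell of the white nest, properly seated and the same way round as the bolt already in there (heads to the hinge side). Then push the cover shut until the latch snaps home and press the green button fully down to start the check.

Things in the scene. Friction and masses are not known exactly. Their poses are not given: they have to be found in the camera images.
- station: Grey inspection station, fixed. Base x -118 to 206, y -180 to 91, 34 high; on it the chamber, an open box 236 by 182 outside, walls 6 thick, rim 82 above the bench, inner floor 34. Origin on the bench under the chamber's centre, z up. Cover hinged along the +y rim. On the -y side the base is a ledge 34 high, y -91 to -180, that carries the thumb latch and, near its +x end, the green button.
- nest (a point): Middle of the white nylon nest in the chamber, station (0, 8, 53): four cells side by side at station x -78, -26, 26, 78. Two bars (y 30 to 42 and -48 to -36) with V notches, 16 deep, tops at z 58, hold each bolt level along station y, head beyond the first bar towards the hinge (+y). A seated bolt's origin is at y 8 (2 to 20 is good), z 53, its +x along station +y.
- nest_gap (a point): Point on the chamber floor, station (0, -3, 34), midway in the gap between the two nest bars (y -36 to 30), which is open down to the floor so that fingers can hold a bolt there. Behind the heads a nylon stop bar starts at y 75, top at z 64. A bolt laid the wrong way round does not go down.
- sensor_top (a point): Centre of the top of the dark vision sensor housing, which stands on the base 34 beyond the chamber's +x end: station x 152 to 204, y -85 to 91, up to 128 above the bench.
- cover (a joint): Hinge of the cover, rad: 0 shut, grows as it opens, 1.75 fully open (upright, leaning 10 degrees back past the hinge). A spring swings it up by itself in about 1 s once the latch lets go, and holds it open. Pushing it shut takes about 2 N at its free edge; the last few mm, with about 6 N, snap the latch, which then holds it at about 0.01.
- cover_hinge (a point): Centre of the hinge line, which runs along station x, at station (0, 93, 86). There is free room behind it, so that the open cover can be pushed on its outer face and swung over along an arc about this line.
- cover_edge (a point): Middle of the cover's free edge, on its outer (top) face, 186 from the hinge line; moves with the cover. The cover is a flat grey panel 236 by 184 by 8, its top 90 above the bench when shut. A steel tab hangs down from the edge at station x -30 and is caught by the latch.
- latch (a joint): Thumb latch, m: 0 home (holding), grows as it is slid along station +x, stop at 0.014; from 0.009 on the cover is free. A spring of 2 to 4 N returns it home. When the cover is pressed down the latch gives way and snaps home by itself.
- latch_tab (a point): Centre of the top of the black ribbed thumb tab, an upright block 20 (station x) by 14 (y), top at z 78, at station (-22, -150) when home; under it a slide plate 50 by 22 with its top at z 39. A steel arm 10 wide at z 64 to 74 leads from its +y side to the cover. The tab's two x sides are free to pinch.
- start (a joint): Green push button, m: 0 up, 0.006 fully down; springs back, 5 N. Pressed straight down.
- start_top (a point): Centre of the top of the green button, 40 in diameter, on the ledge at station (105, -140).
- cup: Red plastic rejection cup, empty, open at the top: 64 across the rim, 61 across the foot, 85 high, wall 3, 0.08 kg. Origin at the centre of its underside, z up out of the mouth. Starts standing on the shut cover.
- ring_gauge: Bystander: steel thread ring gauge lying flat, 52 across, 18 high; origin at the centre of its underside.
- plug_gauge: Steel plug gauge lying along its x, 120 long: round handle 70 long and 18 thick in the middle, thinner gauging ends, a flat foot so that it does not roll; 0.2 kg. Origin under its middle, 9 below its axis. Starts lying on the shut cover, beside the cup.
- bolt1: Caliper bolt, titanium-grey, 127 long, 0.16 to 0.26 kg: shank 16 in diameter, 112 long; hex head 24 across flats, 28 across corners, 15 thick. Origin on its axis at the balance point, 72 from the tail, 55 from the head's end face; +x along the axis, out of the head. Starts lying on the bench, tail 2 degrees down (it rolls if knocked), or is absent.
- bolt1_head (a point): Centre of the end face of the head of bolt1.
- bolt2: Caliper bolt, titanium-grey, 127 long, 0.16 to 0.26 kg: shank 16 in diameter, 112 long; hex head 24 across flats, 28 across corners, 15 thick. Origin on its axis at the balance point, 72 from the tail, 55 from the head's end face; +x along the axis, out of the head. Starts lying on the bench, tail 2 degrees down (it rolls if knocked), or is absent.
- bolt2_head (a point): Centre of the end face of the head of bolt2.
- bolt3: Caliper bolt, titanium-grey, 127 long, 0.16 to 0.26 kg: shank 16 in diameter, 112 long; hex head 24 across flats, 28 across corners, 15 thick. Origin on its axis at the balance point, 72 from the tail, 55 from the head's end face; +x along the axis, out of the head. Starts lying on the bench, tail 2 degrees down (it rolls if knocked), or is absent.
- bolt3_head (a point): Centre of the end face of the head of bolt3.
- nested1: Bolt like bolt1, same origin and axes. Exactly one of nested1 to nested4 is present, already seated in the nest cell of its number (cell 1 at station x -78, 4 at 78).
- nested2: Bolt like bolt1, same origin and axes. Exactly one of nested1 to nested4 is present, already seated in the nest cell of its number (cell 1 at station x -78, 4 at 78).
- nested3: Bolt like bolt1, same origin and axes. Exactly one of nested1 to nested4 is present, already seated in the nest cell of its number (cell 1 at station x -78, 4 at 78).
- nested4: Bolt like bolt1, same origin and axes. Exactly one of nested1 to nested4 is present, already seated in the nest cell of its number (cell 1 at station x -78, 4 at 78).
Things that resemble listed ones, but are neither listed nor needed, are in the scene too. Leave any yellow look-alike of the bolt3 alone.

How it is judged:
On the way, in this order (a step that is already met when the one before it is completed fails the run):
1. the cup stands upright and the plug gauge lies on the bench, the cover still shut (height (world z) of each of cup, plug_gauge below 0.01 m and angle between cup's own z axis and vertical below 0.15 rad and angle between plug_gauge's own x axis and vertical above 1.4 rad and value of joint cover below 0.05 rad), for 0.2 s.
2. the latch has been slid and the cover has sprung open (value of joint cover above 1.5 rad), for 0.2 s.
3. every bolt from the bench lies seated in the nest, the cover still open (z of bolt1 in the frame of station between 0.0495 and 0.057 m and x of bolt1 in the frame of station between -0.09 and 0.09 m and y of bolt1_head in the frame of station between 0.05 and 0.08 m and angle between the x axis of each of bolt1, bolt2, bolt3 and the y axis of station, either way round below 0.09 rad and z of bolt2 in the frame of station between 0.0495 and 0.057 m and x of bolt2 in the frame of station between -0.09 and 0.09 m and y of bolt2_head in the frame of station between 0.05 and 0.08 m and z of bolt3 in the frame of station between 0.0495 and 0.057 m and x of bolt3 in the frame of station between -0.09 and 0.09 m and y of bolt3_head in the frame of station between 0.05 and 0.08 m and value of joint cover above 1.3 rad), for 0.3 s.
4. the cover is shut and the latch has snapped home (value of joint cover below 0.03 rad and value of joint latch below 0.003 m), for 0.3 s.
5. the green button is pressed fully down with the cover latched (all of step 4 and value of joint start above 0.0045 m), for 0.05 s.
At the end, for the whole second after the job is handed in: All bolts present lie seated in nest cells (axis height 53 within 4 mm, along the cell within 0.09 rad, head end 50 to 80 mm towards the hinge from the middle), cover under 0.03 rad, latch within 3 mm of home, cup upright (0.15 rad) and gauge flat on the bench, button up, all at rest (all of step 4 and z of bolt1 in the frame of station between 0.0495 and 0.057 m and x of bolt1 in the frame of station between -0.09 and 0.09 m and y of bolt1_head in the frame of station between 0.05 and 0.08 m and angle between the x axis of each of bolt1, bolt2, bolt3, nested1, nested2, nested3, nested4 and the y axis of station, either way round below 0.09 rad and z of bolt2 in the frame of station between 0.0495 and 0.057 m and x of bolt2 in the frame of station between -0.09 and 0.09 m and y of bolt2_head in the frame of station between 0.05 and 0.08 m and z of bolt3 in the frame of station between 0.0495 and 0.057 m and x of bolt3 in the frame of station between -0.09 and 0.09 m and y of bolt3_head in the frame of station between 0.05 and 0.08 m and z of nested1 in the frame of station between 0.0495 and 0.057 m and x of nested1 in the frame of station between -0.09 and 0.09 m and y of nested1 in the frame of station between -0.005 and 0.025 m and z of nested2 in the frame of station between 0.0495 and 0.057 m and x of nested2 in the frame of station between -0.09 and 0.09 m and y of nested2 in the frame of station between -0.005 and 0.025 m and z of nested3 in the frame of station between 0.0495 and 0.057 m and x of nested3 in the frame of station between -0.09 and 0.09 m and y of nested3 in the frame of station between -0.005 and 0.025 m and z of nested4 in the frame of station between 0.0495 and 0.057 m and x of nested4 in the frame of station between -0.09 and 0.09 m and y of nested4 in the frame of station between -0.005 and 0.025 m and height (world z) of each of cup, plug_gauge below 0.01 m and angle between cup's own z axis and vertical below 0.15 rad and angle between plug_gauge's own x axis and vertical above 1.4 rad and linear speed of each of bolt1, bolt2, bolt3, cup, plug_gauge below 0.02 m/s and value of joint start below 0.002 m); the robot touches nothing.
Of bolt1, bolt2, bolt3 only 2 to 3 are there at a start; the rules pass over those that are not, and their reading is None.
Of nested1, nested2, nested3, nested4 only 1 to 1 are there at a start; the rules pass over those that are not, and their reading is None.
At some moment in a run one of bolt1, bolt2, bolt3 may be knocked a few centimetres aside while the robot is not near it.
It also fails if it takes over 200 s, if anything falls off the work surface, if the arm or the gripper's body presses on something with over 40 N, if the wrist force passes 120 N, or if a joint passes its speed limit or range.

## Working session

There is one attempt and no reset: what is moved stays moved. The work goes in short steps, Python scripts to look and compute and a tool call to move; the robot and the scene stay as the last step left them, time stands still between calls to the robot, and variables do not carry over. Pictures are saved under pics/ and viewed, at most 14 in all, crops included, and the job is handed in when it is done.

Besides the shell and the picture viewer there is one more tool, called after ">>>" as name(argument=value, ...), one argument or row to a line, values as JSON. send_rows: Moves the arm, as the interface text tells. Its arguments: {"type":"object","properties":{"increments":{"type":"array","items":{"type":"array","items":{"type":"array","items":{"type":"number"}}}},"gripper":{"type":"number"},"squeeze":{"type":"number"}},"required":["increments"]}

```bash
ls; mkdir -p pics; cat > h.py <<'E'
import numpy as np, cv2
from workcell import telemetry, optics, ticket, finder
def cam(n): 
    p=optics.read_camera(n); return p
def KRt(p):
    f=p["img"].shape[0]/2/np.tan(np.radians(p["fov_y"])/2)
    K=np.array([[f,0,p["cx"]],[0,f,p["cy"]],[0,0,1.]])
    return K,cv2.Rodrigues(np.array(p["rvec"],float))[0],np.array(p["tvec"],float).ravel()
def ray(p,uv,z):
    K,R,t=KRt(p); d=R.T@np.linalg.inv(K)@np.array([uv[0],uv[1],1.]); c=-R.T@t
    return c+d*(z-c[2])/d[2]
def proj(p,X):
    K,R,t=KRt(p); q=K@(R@np.array(X,float)+t); return q[:2]/q[2]
def save(p,n,crop=None,s=1):
    im=p["img"]
    if crop: im=im[crop[1]:crop[3],crop[0]:crop[2]]
    im=cv2.resize(im,None,fx=s,fy=s,interpolation=cv2.INTER_CUBIC)
    cv2.imwrite("pics/"+n+".png",cv2.cvtColor(im,cv2.COLOR_RGB2BGR))
def tri(ps,uvs):
    A=[];b=[]
    for p,uv in zip(ps,uvs):
        K,R,t=KRt(p); P=K@np.c_[R,t]
        for i in (0,1):
            r=uv[i]*P[2]-P[i]; A.append(r[:3]); b.append(-r[3])
    return np.linalg.lstsq(np.array(A),np.array(b),rcond=None)[0]
E
python3 - <<'E'
from h import *
np.set_printoptions(precision=3,suppress=True)
for n in("top","scene"):
    p=cam(n); K,R,t=KRt(p); print(n,K[0,0],-R.T@t,R.tolist()); save(p,n+"0",s=1.5)
    for k in["station","cup","plug_gauge","ring_gauge","bolt1","latch_tab","start_top","cover_edge","cover_hinge","sensor_top","bolt1_head"]:
        r=finder.place_of(p,k); print(k,[(np.round(x["position"],1).tolist(),round(x["conf"],2)) for x in r[:6]])
E
```

```text
pics
top 401.1497839894978 [ 0.31  -0.03   1.095] [[-0.027987471749876258, -0.9991016459008759, 0.031821417052202775], [-0.9851755562352555, 0.022179376692804675, -0.17010937259914063], [0.16925077495126717, -0.03611061350460548, -0.9849112644145749]]
station [([151.0, 190.4], 0.98)]
cup [([135.7, 202.5], 0.71), ([324.5, 209.2], 0.65)]
plug_gauge [([145.8, 154.3], 0.69)]
ring_gauge [([337.0, 166.1], 0.79)]
bolt1 [([373.4, 207.3], 0.79), ([327.6, 212.5], 0.7), ([278.6, 210.4], 0.64), ([117.7, 295.0], 0.56), ([153.4, 188.2], 0.2)]
latch_tab [([204.5, 192.0], 0.6), ([321.1, 193.9], 0.34)]
start_top [([201.4, 148.1], 0.55)]
cover_edge [([178.9, 182.8], 0.88)]
cover_hinge [([106.2, 182.3], 0.72)]
sensor_top [([142.3, 108.4], 0.92)]
bolt1_head [([319.7, 193.7], 0.71)]
scene 430.4494784757816 [ 1.481 -0.021  0.843] [[-0.04518770997358601, 0.9988511848924235, 0.015949335608251736], [0.5940015011953999, 0.0397022082021542, -0.8034836347066965], [-0.8031938044114598, -0.026833656159278074, -0.5951131551664535]]
station [([347.6, 233.9], 0.57)]
cup [([357.7, 202.5], 0.75)]
plug_gauge [([352.8, 227.4], 0.51)]
ring_gauge [([169.3, 245.8], 0.74), ([296.6, 210.0], 0.29)]
bolt1 [([146.0, 210.9], 0.78), ([188.3, 209.4], 0.71), ([230.2, 210.5], 0.7), ([359.6, 178.8], 0.44)]
latch_tab [([349.6, 232.6], 0.61), ([297.2, 206.4], 0.45)]
start_top [([299.8, 240.9], 0.62)]
cover_edge [([315.7, 209.3], 0.71)]
cover_hinge [([381.1, 215.4], 0.74)]
sensor_top [([361.6, 245.4], 0.61), ([384.2, 212.4], 0.57)]
bolt1_head [([188.6, 221.0], 0.52), ([348.6, 234.5], 0.26)]
```

View pics/top0.png

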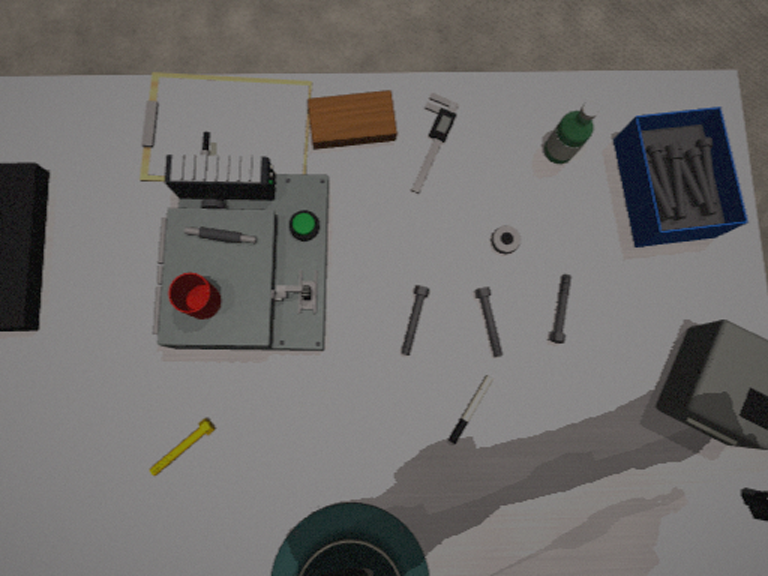

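View pics/scene0.png

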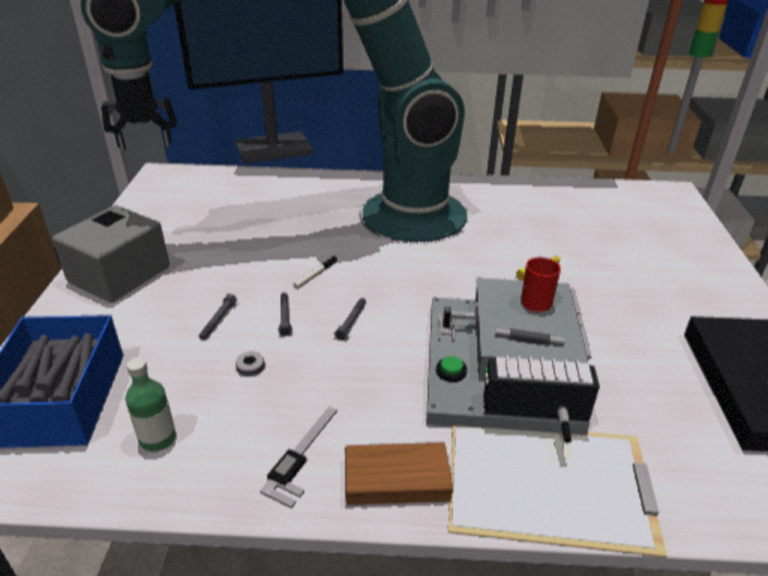

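```bash
cat > fit.py <<'E'
from h import *
from scipy.optimize import least_squares
np.set_printoptions(precision=4,suppress=True)
p=cam("top"); s=cam("scene")
obs=[(p,(328/1.5,175/1.5),(.206,-.180,.034)),(p,(325/1.5,349/1.5),(-.118,-.180,.034)),(p,(272/1.5,347/1.5),(-.118,-.091,.09))]
for pic in (p,s):
  for k,X in dict(start_top=(.105,-.14,.05),cover_edge=(0,-.093,.09),cover_hinge=(0,.093,.086),sensor_top=(.178,.003,.128),latch_tab=(-.022,-.15,.078)).items():
    r=finder.place_of(pic,k)
    if r: obs.append((pic,r[0]["position"],X))
def T(q,X):
    c,n=np.cos(q[2]),np.sin(q[2]); return np.array([q[0]+c*X[0]-n*X[1],q[1]+n*X[0]+c*X[1],X[2]])
f=lambda q:np.concatenate([proj(a,T(q,X))-np.array(b) for a,b,X in obs])
r=least_squares(f,[.5,.3,0],loss="soft_l1",f_scale=2); print(r.x,np.degrees(r.x[2])); print(f(r.x).reshape(-1,2))
print("rim",ray(p,(128.5,196.7),.175),"gaugeends",ray(p,(185/1.5,232/1.5),.1),ray(p,(256/1.5,239/1.5),.1))
for k in("cup","plug_gauge"): print(k,ray(p,finder.place_of(p,k)[0]["position"],.09),ray(s,finder.place_of(s,k)[0]["position"],.09))
# bolts by segmentation
g=cv2.cvtColor(p["img"],cv2.COLOR_RGB2GRAY)
for x0,y0,x1,y1 in((262,185,292,242),(312,185,340,242),(362,178,388,234)):
    m=np.argwhere(g[y0:y1,x0:x1]<85)[:,::-1]+[x0,y0]
    w=np.array([ray(p,u,.010)[:2] for u in m.astype(float)])
    c=w.mean(0); e,V=np.linalg.eigh(np.cov(w.T)); a=V[:,1]*np.sign(V[0,1]); d=(w-c)@a; h=abs((w-c)@V[:,0])
    print(len(m),c,"mid",c+a*(d.min()+d.max())/2,"len",np.ptp(d),"ang",np.degrees(np.arctan2(a[1],a[0])),"halfwidth hi/lo",h[d>d.max()-.02].max(),h[d<d.min()+.02].max())
E
python3 fit.py
```

```text
[ 0.523   0.2135 -0.0209] -1.1996306044057687
[[-1.2817 -0.861 ]
 [-0.3717 -0.1127]
 [-2.2383 -0.5128]
 [ 2.3875  0.5159]
 [-2.8782 -0.9887]
 [ 0.7776  5.3662]
 [ 1.252   0.483 ]
 [ 2.3116  1.7265]
 [-0.7083  1.9911]
 [-1.1092  0.153 ]
 [-0.0675 -0.6403]
 [-1.9103 -1.0325]]
rim [0.477  0.2282 0.175 ] gaugeends [0.5993 0.265  0.1   ] [0.5848 0.1455 0.1   ]
cup [0.486 0.243 0.09 ] [0.4767 0.2349 0.09  ]
plug_gauge [0.597  0.2097 0.09  ] [0.5967 0.2034 0.09  ]
292 [ 0.4562 -0.1257] mid [ 0.4526 -0.1246] len 0.129248352150008 ang -16.320698069294966 halfwidth hi/lo 0.013114203109781772 0.008384382737134877
297 [ 0.4497 -0.2628] mid [ 0.4462 -0.2635] len 0.12820858899008403 ang 10.519102632217232 halfwidth hi/lo 0.01395314880963947 0.007476159515040671
314 [ 0.4629 -0.3959] mid [ 0.4683 -0.3971] len 0.12975631606579624 ang -13.194864497843541 halfwidth hi/lo 0.00837695184005974 0.014583494863699233
```

```bash
python3 - <<'E'
from h import *
s=telemetry.get_state(); print(s["t"],np.round(s["tool_pos"],4),np.round(s["eef_rot"],3).tolist(),s["width"],s["ft_force"])
p=cam("wrist");K,R,t=KRt(p); print(K[0,0],-R.T@t,np.round(R,2).tolist())
E
```

```text
2.0 [ 0.1786 -0.5989  0.2502] [[0.958, 0.286, -0.0], [0.286, -0.958, 0.0], [-0.0, -0.0, -1.0]] 0.08550146855758468 [-0.27496096 -0.10172888 -1.12199786]
284.3749514679822 [ 0.25258599 -0.57536266  0.37472736] [[0.29, -0.96, 0.0], [-0.91, -0.27, 0.3], [-0.29, -0.09, -0.95]]
```

>>> send_rows(
  increments=[
    [[25, 80, 30, 0, 0, 0], [60, 140, 50, 0, 0, 0], [100, 210, 60, 0, 0, 0], [130, 290, 60, 0, 0, 0], [160, 370, 60, 0, 0, 0], [190, 450, 60, 0, 0, 0], [220, 530, 60, 0, 0, 0], [250, 620, 60, 0, 0, 0], [280, 720, 60, 0, 0, 0], [298, 828, 60, 0, 0, 0]],
  ],
  gripper=-1,
)

```text
t: 3.05
tool_pos: [0.363, -0.1401, 0.3064]
eef_rot: [[0.958, 0.286, 0.001], [0.286, -0.958, -0.001], [0.0, 0.001, -1.0]]
ft_force: [1.4, 0.2, 0.0]
width: 0.0853
finger_force: 0.0
```

>>> send_rows(
  increments=[
    [[0, 0, 0, 0, 0, -5], [0, 0, 0, 0, 0, -10], [0, 0, 0, 0, 0, -16.6], [0, 0, 0, 0, 0, -16.6], [0, 0, 0, 0, 0, -16.6]],
  ],
)

```text
t: 3.55
tool_pos: [0.3626, -0.1421, 0.3061]
eef_rot: [[1.0, 0.003, 0.0], [0.003, -1.0, -0.0], [0.0, 0.0, -1.0]]
ft_force: [-0.6, -0.2, 0.7]
width: 0.0853
finger_force: 0.0
```

>>> send_rows(
  increments=[
    [[12, 40, 0, 0, 0, 0], [24, 80, 0, 0, 0, 0], [38, 125, 0, 0, 0, 0], [52, 170, 0, 0, 0, 0], [66, 215, 0, 0, 0, 0], [80, 260, 0, 0, 0, 0], [92, 300, 0, 0, 0, 0], [104, 340, 0, 0, 0, 0], [114, 370, 0, 0, 0, 0], [114, 370, 0, 0, 0, 0]],
  ],
)

```text
t: 4.55
tool_pos: [0.4766, 0.2317, 0.3057]
eef_rot: [[1.0, 0.007, -0.001], [0.007, -1.0, 0.002], [-0.001, -0.002, -1.0]]
ft_force: [-1.3, -1.1, -0.3]
width: 0.0855
finger_force: 0.0
```

```bash
cat > w.py <<'E'
from h import *
import sys
np.set_printoptions(precision=4,suppress=True)
s=telemetry.get_state(); print(np.round(s["tool_pos"],4),s["t"])
p=cam("wrist"); save(p,sys.argv[1],s=1.2)
for a in sys.argv[2:]:
    k,z=a.split(":")
    for r in finder.place_of(p,k)[:5]: print(k,np.round(r["position"],1),round(r["conf"],2),ray(p,r["position"],float(z)))
E
python3 w.py w1 cup:.09 plug_gauge:.09 latch_tab:.078
```

```text
[0.4766 0.2317 0.3057] 4.55
cup [248.7 164.2] 0.64 [0.4788 0.2357 0.09  ]
cup [490.  166.5] 0.18 [ 0.478 -0.059  0.09 ]
plug_gauge [277.7  63.5] 0.86 [0.5918 0.2044 0.09  ]
plug_gauge [487.6 167.7] 0.42 [ 0.4765 -0.0564  0.09  ]
latch_tab [386.3 146.5] 0.63 [0.4997 0.0656 0.078 ]
```

View pics/w1.png

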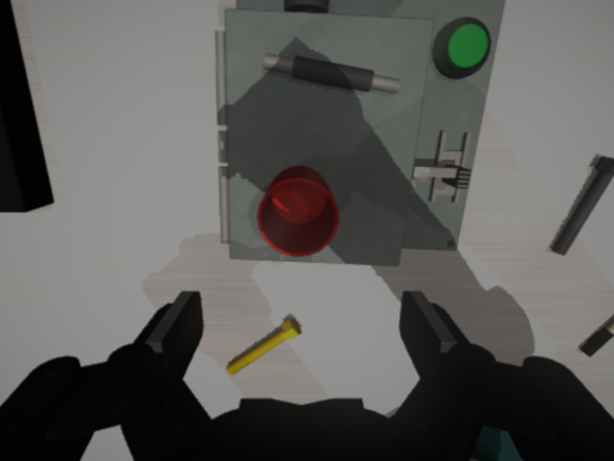

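The wrist view shows the cup rim centred at view (298,217), the gauge from (264,62) to (400,86), the latch tab at (463,177), the button at (467,45). Candidates were: grey bolts at top px (277,213), (326,214), (373,206) (wanted); yellow bolt (122,297) and the bolts in the blue bin (not wanted).

```bash
python3 - <<'E'
from h import *
np.set_printoptions(precision=4,suppress=True)
p=cam("wrist")
for n,uv,z in(("rim",(298.5,217),.175),("g1",(264,62),.099),("g2",(400,86),.099),("h1",(294,69),.099),("h2",(372,81),.099),("latch",(463,177),.078),("edgecorner",(400,265),.09),("basecorner",(458,250),.034),("hingecorner",(230,258),.09)): print(n,ray(p,(uv[0]/1.2,uv[1]/1.2),z))
E
```

```text
rim [0.4819 0.2299 0.175 ]
g1 [0.6024 0.2604 0.099 ]
g2 [0.5828 0.1388 0.099 ]
h1 [0.5967 0.234  0.099 ]
h2 [0.5869 0.1642 0.099 ]
latch [0.4974 0.0602 0.078 ]
edgecorner [0.4038 0.1204 0.09  ]
basecorner [0.3994 0.0322 0.034 ]
hingecorner [0.4122 0.3042 0.09  ]
```

>>> send_rows(
  increments=[
    [[3, -1, -40, 0, 0, 0], [3, -1, -80, 0, 0, 0], [3, -1, -115, 0, 0, 0], [3, -1, -140, 0, 0, 0], [3, -1, -156, 0, 0, 0], [3, -1, -158, 0, 0, 0]],
  ],
)

```text
t: 5.4
tool_pos: [0.4792, 0.226, 0.1469]
eef_rot: [[1.0, -0.0, -0.002], [-0.0, -1.0, -0.001], [-0.002, 0.001, -1.0]]
ft_force: [-0.2, 0.1, -0.6]
width: 0.0853
finger_force: 0.0
```

>>> send_rows(
  increments=[
    [[0, 0, 0, 0, 0, 0], [0, 0, 0, 0, 0, 0], [0, 0, 0, 0, 0, 0], [0, 0, 0, 0, 0, 0], [0, 0, 0, 0, 0, 0], [0, 0, 0, 0, 0, 0]],
  ],
  gripper=1,
  squeeze=20,
)

```text
t: 6.0
tool_pos: [0.4802, 0.2273, 0.149]
eef_rot: [[1.0, 0.0, 0.002], [0.0, -1.0, 0.001], [0.002, -0.001, -1.0]]
ft_force: [0.9, 2.1, 6.7]
width: 0.0642
finger_force: 21.5
```

>>> send_rows(
  increments=[
    [[0, 0, 40, 0, 0, 0], [0, 0, 80, 0, 0, 0], [15, -30, 105, 0, 0, 0], [35, -70, 115, 0, 0, 0], [55, -110, 120, 0, 0, 0], [75, -150, 120, 0, 0, 0], [95, -190, 120, 0, 0, 0], [115, -230, 120, 0, 0, 0], [130, -262, 120, 0, 0, 0], [140, -277, 120, 0, 0, 0]],
  ],
)

```text
t: 7.0
tool_pos: [0.6202, -0.054, 0.2678]
eef_rot: [[1.0, -0.004, -0.001], [-0.004, -1.0, -0.001], [-0.001, 0.001, -1.0]]
ft_force: [0.2, -0.2, -0.6]
width: 0.064
finger_force: 23.1
```

>>> send_rows(
  increments=[
    [[0, 0, -30, 0, 0, 0], [0, 0, -70, 0, 0, 0], [0, 0, -110, 0, 0, 0], [0, 0, -150, 0, 0, 0], [0, 0, -180, 0, 0, 0], [0, 0, -195, 0, 0, 0], [0, 0, -195, 0, 0, 0], [0, 0, -195, 0, 0, 0]],
  ],
)

```text
t: 7.8
tool_pos: [0.6203, -0.0497, 0.0744]
eef_rot: [[1.0, 0.0, 0.001], [0.0, -1.0, 0.0], [0.001, -0.0, -1.0]]
ft_force: [0.3, 0.1, 0.4]
width: 0.064
finger_force: 23.1
```

>>> send_rows(
  increments=[
    [[0, 0, -7, 0, 0, 0], [0, 0, -13, 0, 0, 0], [0, 0, -16, 0, 0, 0], [0, 0, -17, 0, 0, 0], [0, 0, -17, 0, 0, 0]],
  ],
)

```text
t: 8.3
tool_pos: [0.6207, -0.0493, 0.0577]
eef_rot: [[1.0, 0.001, 0.003], [0.001, -1.0, 0.0], [0.003, -0.0, -1.0]]
ft_force: [-3.9, 2.9, 19.2]
width: 0.0639
finger_force: 19.5
```

Touched down. Release, rise, go over the gauge (jaws across its axis).

>>> send_rows(
  increments=[
    [[0, 0, 1, 0, 0, 0], [0, 0, 1, 0, 0, 0], [0, 0, 1, 0, 0, 0], [0, 0, 1, 0, 0, 0], [0, 0, 1, 0, 0, 0], [0, 0, 40, 0, 0, 0], [0, 0, 90, 0, 0, 0], [0, 0, 140, 0, 0, 0], [0, 0, 180, 0, 0, 0], [0, 0, 210, 0, 0, 0]],
  ],
  gripper=-1,
)

```text
t: 9.3
tool_pos: [0.6199, -0.05, 0.269]
eef_rot: [[1.0, 0.0, 0.002], [0.0, -1.0, -0.0], [0.002, 0.0, -1.0]]
ft_force: [-0.1, 0.7, 0.5]
width: 0.0855
finger_force: 0.0
```

>>> send_rows(
  increments=[
    [[-3, 25, 0, 0, 0, 8], [-6, 50, 0, 0, 0, 16], [-9, 75, 0, 0, 0, 24], [-12, 100, 0, 0, 0, 32], [-15, 125, 0, 0, 0, 40], [-18, 150, 0, 0, 0, 48], [-21, 175, 0, 0, 0, 56], [-24, 200, 0, 0, 0, 64], [-27, 225, 0, 0, 0, 72], [-29, 249, 0, 0, 0, 80]],
  ],
)

```text
t: 10.3
tool_pos: [0.5904, 0.1999, 0.266]
eef_rot: [[0.168, 0.986, -0.0], [0.986, -0.168, -0.0], [-0.0, 0.0, -1.0]]
ft_force: [0.1, -0.8, -0.9]
width: 0.0851
finger_force: 0.0
```

```bash
python3 - <<'E'
from h import *
np.set_printoptions(precision=4,suppress=True)
s=telemetry.get_state(); print(s["tool_pos"],np.round(s["eef_rot"],3).tolist(),np.round(s["joint_pos"],2))
p=cam("top");q=cam("wrist"); save(q,"w2")
for pic,n,ks in((p,"top",(("cup",0),)),(q,"wrist",(("plug_gauge",.09),))):
  for k,z in ks:
    for r in finder.place_of(pic,k)[:3]: print(n,k,r["conf"],ray(pic,r["position"],z))
E
```

```text
[0.5904 0.1999 0.266 ] [[0.168, 0.986, -0.0], [0.986, -0.168, -0.0], [-0.0, 0.0, -1.0]] [ 0.33  0.6  -1.02  1.58  0.53  1.27 -0.95]
top cup 0.96 [ 0.626  -0.0558  0.    ]
wrist plug_gauge 0.64 [0.5943 0.2046 0.09  ]
```

>>> send_rows(
  increments=[
    [[2, 0, -40, 0, 0, 1], [2, 0, -80, 0, 0, 2], [2, 0, -115, 0, 0, 2], [2, 0, -140, 0, 0, 2], [2, 0, -152, 0, 0, 2], [2, 0, -152, 0, 0, 2]],
  ],
)

```text
t: 11.1
tool_pos: [0.5924, 0.1979, 0.113]
eef_rot: [[0.141, 0.99, -0.002], [0.99, -0.141, -0.001], [-0.001, -0.002, -1.0]]
ft_force: [-0.0, -0.1, 0.5]
width: 0.0852
finger_force: 0.0
```

>>> send_rows(
  increments=[
    [[0, 0, 0, 0, 0, 0], [0, 0, 0, 0, 0, 0], [0, 0, 0, 0, 0, 0], [0, 0, 0, 0, 0, 0], [0, 0, 0, 0, 0, 0], [0, 0, 0, 0, 0, 0], [0, 0, 0, 0, 0, 0], [0, 0, 0, 0, 0, 0]],
  ],
  gripper=1,
  squeeze=40,
)

```text
t: 11.9
tool_pos: [0.5928, 0.1989, 0.1141]
eef_rot: [[0.139, 0.99, 0.0], [0.99, -0.139, -0.0], [0.0, 0.0, -1.0]]
ft_force: [0.8, -0.3, 0.8]
width: 0.0162
finger_force: 39.1
```

>>> send_rows(
  increments=[
    [[0, 0, 20, 0, 0, 0], [0, 0, 50, 0, 0, 0], [0, 0, 90, 0, 0, 0], [0, -20, 120, 0, 0, 0], [0, -50, 130, 0, 0, 0], [0, -80, 130, 0, 0, 0], [0, -120, 130, 0, 0, 0], [0, -160, 130, 0, 0, 0], [0, -200, 130, 0, 0, 0], [0, -240, 130, 0, 0, 0]],
  ],
)

```text
t: 12.9
tool_pos: [0.5923, -0.0424, 0.2454]
eef_rot: [[0.139, 0.99, 0.0], [0.99, -0.139, -0.0], [-0.0, 0.001, -1.0]]
ft_force: [0.8, -0.2, -1.2]
width: 0.016
finger_force: 39.3
```

>>> send_rows(
  increments=[
    [[0, -40, 0, 0, 0, 0], [0, -80, 0, 0, 0, 0], [0, -110, 0, 0, 0, 0], [0, -130, -20, 0, 0, 0], [0, -130, -60, 0, 0, 0], [0, -130, -100, 0, 0, 0], [0, -130, -140, 0, 0, 0], [0, -130, -175, 0, 0, 0], [0, -130, -200, 0, 0, 0], [0, -130, -200, 0, 0, 0]],
  ],
)

```text
t: 13.9
tool_pos: [0.5908, -0.17, 0.041]
eef_rot: [[0.138, 0.99, -0.005], [0.99, -0.138, 0.002], [0.001, -0.005, -1.0]]
ft_force: [-0.1, -0.2, -1.3]
width: 0.0159
finger_force: 39.2
```

>>> send_rows(
  increments=[
    [[0, 0, -8, 0, 0, 0], [0, 0, -14, 0, 0, 0], [0, 0, -18, 0, 0, 0], [0, 0, -20, 0, 0, 0], [0, 0, -20, 0, 0, 0]],
  ],
)

```text
t: 14.4
tool_pos: [0.5928, -0.1712, 0.0242]
eef_rot: [[0.139, 0.99, 0.0], [0.99, -0.139, -0.0], [-0.0, 0.0, -1.0]]
ft_force: [-0.3, 0.1, -1.9]
width: 0.0161
finger_force: 39.3
```

>>> send_rows(
  increments=[
    [[0, 0, -1, 0, 0, 0], [0, 0, -2, 0, 0, 0], [0, 0, -2, 0, 0, 0]],
  ],
)

```text
t: 14.7
tool_pos: [0.5929, -0.1713, 0.0237]
eef_rot: [[0.139, 0.99, 0.0], [0.99, -0.139, -0.001], [-0.001, 0.001, -1.0]]
ft_force: [-11.5, -0.6, 24.4]
width: 0.0163
finger_force: 42.1
```

>>> send_rows(
  increments=[
    [[0, 0, 0, 0, 0, 0], [0, 0, 0, 0, 0, 0], [0, 0, 0, 0, 0, 0], [0, 0, 0, 0, 0, 0], [0, 0, 0, 0, 0, 0], [0, 0, 40, 0, 0, 0], [0, 0, 80, 0, 0, 0], [0, 0, 130, 0, 0, 0], [0, 0, 180, 0, 0, 0], [0, 0, 220, 0, 0, 0]],
  ],
  gripper=-1,
)

```text
t: 15.7
tool_pos: [0.5928, -0.1708, 0.2449]
eef_rot: [[0.139, 0.99, 0.001], [0.99, -0.139, -0.0], [-0.0, 0.001, -1.0]]
ft_force: [-0.3, -0.8, -0.9]
width: 0.0855
finger_force: 0.0
```

>>> send_rows(
  increments=[
    [[-10, 25, 0, 0, 0, 1], [-22, 60, 0, 0, 0, 2], [-38, 100, 0, 0, 0, 4], [-54, 140, 0, 0, 0, 5], [-70, 180, 0, 0, 0, 7], [-85, 210, 0, 0, 0, 7], [-95, 229, -10, 0, 0, 7], [-95, 229, -50, 0, 0, 7], [-95, 229, -85, 0, 0, 7], [-95, 229, -85, 0, 0, 7]],
  ],
)

```text
t: 16.7
tool_pos: [0.4957, 0.0577, 0.1541]
eef_rot: [[0.017, 1.0, -0.005], [1.0, -0.017, -0.0], [-0.0, -0.005, -1.0]]
ft_force: [-0.2, -0.6, 1.0]
width: 0.0853
finger_force: 0.0
```

```bash
python3 w.py w3 latch_tab:.078 start_top:.05
```

```text
[0.4957 0.0577 0.1541] 16.7
latch_tab [252.6 197.6] 0.71 [0.4962 0.0672 0.078 ]
start_top [412.7 183. ] 0.96 [0.6296 0.0684 0.05  ]
```

View pics/w3.png

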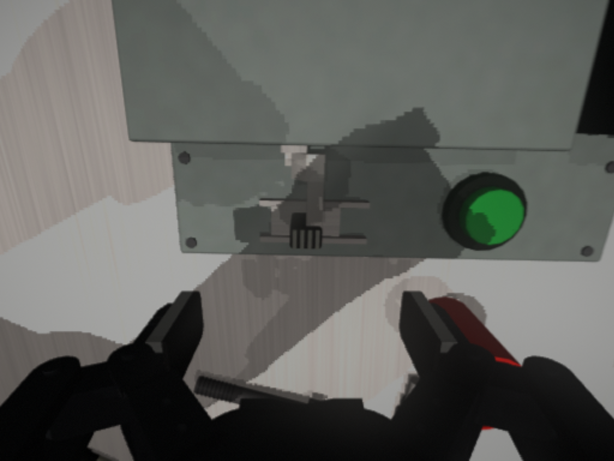

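>>> send_rows(
  increments=[
    [[2, 4, -30, 0, 0, 0], [2, 4, -60, 0, 0, 0], [2, 4, -78, 0, 0, 0], [2, 4, -78, 0, 0, 0]],
  ],
)

```text
t: 17.25
tool_pos: [0.4997, 0.0618, 0.079]
eef_rot: [[0.018, 1.0, -0.001], [1.0, -0.018, 0.0], [0.0, -0.001, -1.0]]
ft_force: [0.0, -0.0, 0.3]
width: 0.0851
finger_force: 0.0
```

>>> send_rows(
  increments=[
    [[0, 0, 0, 0, 0, 0], [0, 0, 0, 0, 0, 0], [0, 0, 0, 0, 0, 0], [0, 0, 0, 0, 0, 0], [0, 0, 0, 0, 0, 0], [0, 0, 0, 0, 0, 0], [0, 0, 0, 0, 0, 0], [0, 0, 0, 0, 0, 0]],
  ],
  gripper=1,
  squeeze=40,
)

```text
t: 18.05
tool_pos: [0.4999, 0.0618, 0.0796]
eef_rot: [[0.018, 1.0, 0.001], [1.0, -0.018, -0.001], [-0.001, 0.001, -1.0]]
ft_force: [-2.3, -1.7, 11.5]
width: 0.0188
finger_force: 40.2
```

>>> send_rows(
  increments=[
    [[3, 0, 0, 0, 0, 0], [6, 0, 0, 0, 0, 0], [9, 0, 0, 0, 0, 0], [12, 0, 0, 0, 0, 0], [13, 0, 0, 0, 0, 0], [13, 0, 0, 0, 0, 0], [13, 0, 0, 0, 0, 0], [13, 0, 0, 0, 0, 0], [13, 0, 0, 0, 0, 0], [13, 0, 0, 0, 0, 0]],
  ],
)

```text
t: 19.05
tool_pos: [0.5122, 0.0615, 0.0796]
eef_rot: [[0.018, 1.0, -0.001], [1.0, -0.018, -0.002], [-0.002, -0.001, -1.0]]
ft_force: [-8.8, -5.2, 18.0]
width: 0.019
finger_force: 41.2
```

>>> send_rows(
  increments=[
    [[0, 0, 0, 0, 0, 0], [0, 0, 0, 0, 0, 0], [0, 0, 0, 0, 0, 0], [0, 0, 0, 0, 0, 0], [0, 0, 0, 0, 0, 0], [0, 0, 0, 0, 0, 0]],
  ],
)

```text
t: 19.65
tool_pos: [0.5122, 0.0615, 0.0796]
eef_rot: [[0.018, 1.0, -0.001], [1.0, -0.018, -0.002], [-0.002, -0.001, -1.0]]
ft_force: [-9.0, -4.9, 17.4]
width: 0.0191
finger_force: 41.2
```

```bash
python3 - <<'E'
from h import *
p=cam("scene"); save(p,"s1",s=1.5)
s=telemetry.get_state(); print(s["tool_pos"],s["ft_force"],s["width"])
E
```

```text
[0.51222345 0.06149816 0.07959418] [-8.61846411 -4.43504962 17.67235831] 0.018736785551677616
```

View pics/s1.png

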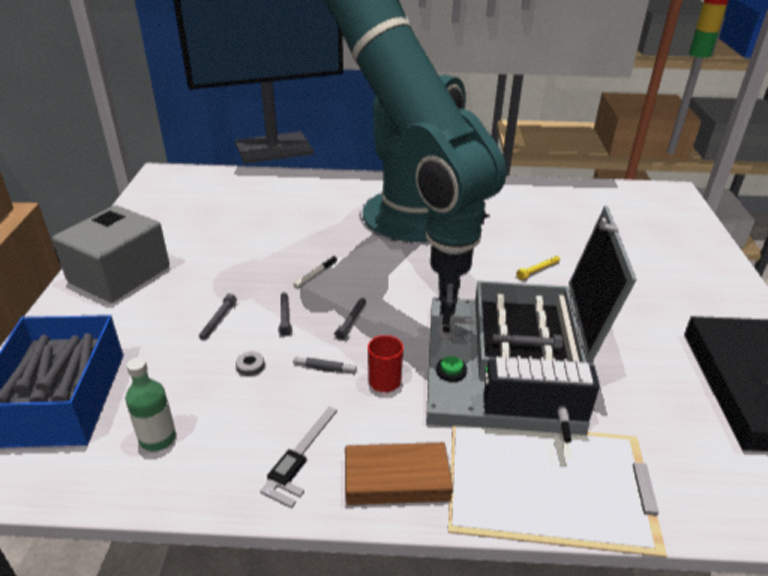

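Cover is open upright; cup stands at view (385,362), gauge lies at (325,365), three grey bolts at (218,315), (285,313), (351,318), and one bolt is nested. Release and go.

>>> send_rows(
  increments=[
    [[0, 0, 0, 0, 0, 0], [0, 0, 0, 0, 0, 0], [0, 0, 0, 0, 0, 0], [0, 0, 0, 0, 0, 0], [0, 0, 0, 0, 0, 0], [0, -5, 40, 0, 0, 0], [-5, -25, 80, 0, 0, 0], [-10, -60, 120, 0, 0, -8], [-20, -100, 140, 0, 0, -16], [-30, -140, 150, 0, 0, -24]],
  ],
  gripper=-1,
)

```text
t: 20.7
tool_pos: [0.4829, -0.0794, 0.2311]
eef_rot: [[0.427, 0.904, 0.003], [0.904, -0.427, -0.001], [0.0, 0.003, -1.0]]
ft_force: [0.8, -0.3, -1.4]
width: 0.0853
finger_force: 0.0
```

```bash
cat > bolts.py <<'E'
from h import *
np.set_printoptions(precision=4,suppress=True)
s=telemetry.get_state(); print(s["t"],s["tool_pos"],"toolx",np.degrees(np.arctan2(s["eef_rot"][1][0],s["eef_rot"][0][0])),np.round(s["joint_pos"],2))
p=cam("top"); g=cv2.cvtColor(p["img"],cv2.COLOR_RGB2GRAY)
m=(g<85).astype(np.uint8); n,L,st,_=cv2.connectedComponentsWithStats(m)
for i in range(1,n):
    x,y,w0,h0,a0=st[i]
    if not 150<a0<450 or x<225 or y<150: continue
    px=np.argwhere(L==i)[:,::-1].astype(float)
    w=np.array([ray(p,u,.010)[:2] for u in px]); c=w.mean(0); e,V=np.linalg.eigh(np.cov(w.T)); a=V[:,1]
    d=(w-c)@a; h=abs((w-c)@V[:,0])
    if h[d>d.max()-.02].max()<h[d<d.min()+.02].max(): a=-a; d=-d
    mid=c+a*(d.min()+d.max())/2
    print(a0,"len",round(np.ptp(d),4),"origin",mid+a*.0085,"headdir",np.degrees(np.arctan2(a[1],a[0])))
E
python3 bolts.py; python3 - <<'E'
from h import *
p=cam("top"); save(p,"t2",(95,100,235,245),4)
for k in("nested1","station","cup","plug_gauge"): print(k,[(np.round(r["position"],1).tolist(),round(r["conf"],2),np.round(ray(p,r["position"],.053 if k=="nested1" else 0),3)) for r in finder.place_of(p,k)])
E
```

```text
20.7 [ 0.4829 -0.0794  0.2311] toolx 64.70586220327769 [ 0.99  0.36 -1.07  1.94  0.37  1.05 -0.67]
238 len 0.1286 origin [ 0.4595 -0.3945] headdir 166.37957168122526
356 len 0.0748 origin [ 0.2852 -0.7393] headdir -1.6229460929144572
nested1 [([146.3, 175.2], 0.63, array([0.556, 0.217, 0.053])), ([197.6, 149.7], 0.53, array([0.623, 0.082, 0.053])), ([106.5, 183.1], 0.48, array([0.537, 0.321, 0.053]))]
station [([152.6, 189.8], 0.71, array([0.527, 0.212, 0.   ]))]
cup []
plug_gauge [([145.6, 187.0], 0.64, array([ 0.535,  0.231, -0.   ]))]
```

View pics/t2.png

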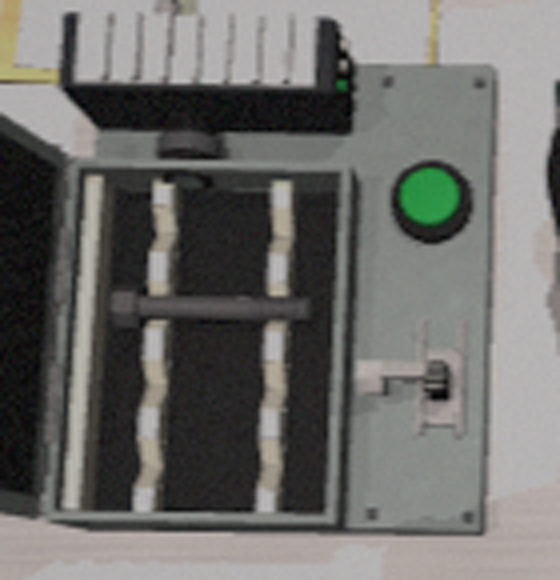

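>>> send_rows(
  increments=[
    [[-2, -30, 0, 0, 0, 8.5], [-4, -60, 0, 0, 0, 17], [-6, -90, 0, 0, 0, 25.5], [-8, -120, 0, 0, 0, 34], [-10, -150, 0, 0, 0, 42.5], [-13, -180, 0, 0, 0, 51], [-16, -210, 0, 0, 0, 59.5], [-19, -240, 0, 0, 0, 68], [-21, -280, 0, 0, 0, 76.5], [-23, -315, 0, 0, 0, 85]],
  ],
)

```text
t: 22.0
tool_pos: [0.4602, -0.3937, 0.2285]
eef_rot: [[-0.87, 0.493, 0.0], [0.493, 0.87, 0.001], [0.0, 0.001, -1.0]]
ft_force: [0.5, 0.3, 0.4]
width: 0.0854
finger_force: 0.0
```

>>> send_rows(
  increments=[
    [[0, 0, 0, 0, 0, 8.5], [0, 0, -10, 0, 0, 17], [0, 0, -40, 0, 0, 17], [0, 0, -50, 0, 0, 17], [0, 0, -50, 0, 0, 17]],
  ],
)

```text
t: 22.5
tool_pos: [0.4599, -0.3919, 0.1778]
eef_rot: [[-0.975, 0.224, -0.001], [0.224, 0.975, 0.002], [0.002, 0.002, -1.0]]
ft_force: [-0.4, 0.6, 0.4]
width: 0.0856
finger_force: 0.0
```

```bash
python3 bolts.py; cat > wb.py <<'E'
from h import *
import sys
np.set_printoptions(precision=4,suppress=True)
zs=.010
q=cam("wrist"); save(q,sys.argv[1],s=1.2)
for k in("bolt1","bolt1_head"):
  for r in finder.place_of(q,k)[:4]: print(k,round(r["conf"],2),np.round(r["position"],1),ray(q,r["position"],zs))
E
python3 wb.py w4
```

```text
22.5 [ 0.4599 -0.3919  0.1778] toolx 167.07485064803564 [ 1.46  0.79 -1.19  1.71  0.78  1.21  1.41]
174 len 0.0871 origin [ 0.5948 -0.1526] headdir 82.34919481408417
258 len 0.1278 origin [ 0.4608 -0.1267] headdir -16.28396217833926
270 len 0.1261 origin [ 0.454  -0.2614] headdir 11.294079112857302
bolt1 0.84 [368.6 141.8] [ 0.4507 -0.2649  0.01  ]
bolt1 0.78 [245.  176.3] [ 0.4578 -0.397   0.01  ]
bolt1 0.74 [509.1 118.8] [ 0.4593 -0.1253  0.01  ]
bolt1_head 0.78 [388.3 187.6] [ 0.5048 -0.2492  0.01  ]
bolt1_head 0.55 [242.8 127.9] [ 0.4081 -0.3875  0.01  ]
```

View pics/w4.png

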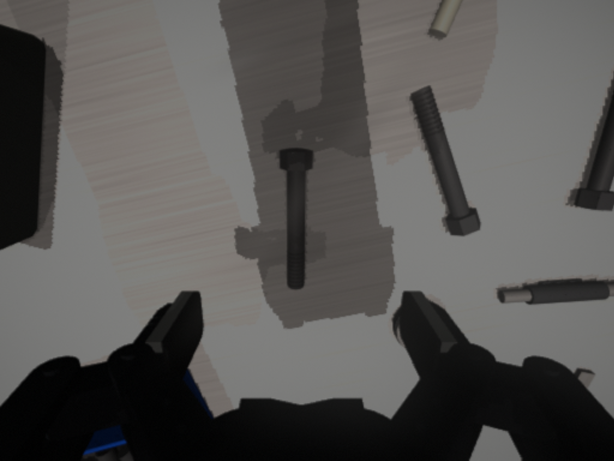

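>>> send_rows(
  increments=[
    [[2, -3, -40, 0, 0, 0], [2, -3, -80, 0, 0, 0], [2, -3, -120, 0, 0, 0], [2, -3, -145, 0, 0, 0], [2, -3, -154, 0, 0, 0], [2, -3, -154, 0, 0, 0], [2, -3, -154, 0, 0, 0]],
  ],
)

```text
t: 23.4
tool_pos: [0.4624, -0.3965, 0.0267]
eef_rot: [[-0.974, 0.225, 0.002], [0.225, 0.974, -0.001], [-0.002, -0.001, -1.0]]
ft_force: [0.4, 0.5, -0.4]
width: 0.0855
finger_force: 0.0
```

>>> send_rows(
  increments=[
    [[0, 0, 0, 0, 0, 0], [0, 0, 0, 0, 0, 0], [0, 0, 0, 0, 0, 0], [0, 0, 0, 0, 0, 0], [0, 0, 0, 0, 0, 0], [0, 0, 0, 0, 0, 0], [0, 0, 0, 0, 0, 0], [0, 0, 0, 0, 0, 0], [0, 0, 0, 0, 0, 0]],
  ],
  gripper=1,
  squeeze=60,
)

```text
t: 24.3
tool_pos: [0.4618, -0.3962, 0.0254]
eef_rot: [[-0.974, 0.225, 0.0], [0.225, 0.974, -0.0], [-0.0, -0.0, -1.0]]
ft_force: [-0.8, 0.6, 6.0]
width: 0.0132
finger_force: 58.5
```

>>> send_rows(
  increments=[
    [[0, 0, 0, 0, 0, 0], [0, 0, 0, 0, 0, 0], [0, 0, 0, 0, 0, 0], [0, 0, -2, 0, 0, 0], [0, 0, -4, 0, 0, 0], [0, 0, -4, 0, 0, 0]],
  ],
  gripper=0,
)

```text
t: 24.9
tool_pos: [0.4615, -0.396, 0.0206]
eef_rot: [[-0.974, 0.225, -0.0], [0.225, 0.974, 0.0], [0.0, 0.0, -1.0]]
ft_force: [0.8, -0.2, -0.2]
width: 0.0429
finger_force: 0.0
```

>>> send_rows(
  increments=[
    [[0, 0, 0, 0, 0, 0], [0, 0, 0, 0, 0, 0], [0, 0, 0, 0, 0, 0], [0, 0, 0, 0, 0, 0], [0, 0, 0, 0, 0, 0], [0, 0, 0, 0, 0, 0], [0, 0, 0, 0, 0, 0]],
  ],
  gripper=1,
  squeeze=60,
)

```text
t: 25.6
tool_pos: [0.4618, -0.3961, 0.0212]
eef_rot: [[-0.974, 0.225, 0.0], [0.225, 0.974, -0.0], [-0.0, -0.0, -1.0]]
ft_force: [-0.8, 0.4, 4.7]
width: 0.0135
finger_force: 58.6
```

>>> send_rows(
  increments=[
    [[0, 0, 30, 0, 0, 0], [0, 0, 70, 0, 0, 0], [0, 10, 120, 0, 0, 0], [10, 30, 160, 0, 0, -8], [20, 70, 190, 0, 0, -16], [30, 110, 205, 0, 0, -24], [40, 155, 205, 0, 0, -32], [50, 200, 205, 0, 0, -40], [60, 245, 205, 0, 0, -48], [70, 290, 205, 0, 0, -56]],
  ],
)

```text
t: 26.6
tool_pos: [0.5315, -0.1046, 0.2259]
eef_rot: [[-0.353, 0.936, -0.0], [0.936, 0.353, -0.0], [-0.0, -0.0, -1.0]]
ft_force: [0.6, -0.0, -3.1]
width: 0.0136
finger_force: 59.1
```

>>> send_rows(
  increments=[
    [[10, 40, 0, 0, 0, -8], [20, 80, 0, 0, 0, -16], [30, 120, 0, 0, 0, -22], [40, 160, 0, 0, 0, -22], [50, 200, 0, 0, 0, -22], [60, 240, 0, 0, 0, -22], [66, 280, 0, 0, 0, -22], [70, 310, 0, 0, 0, -22], [70, 320, 0, 0, 0, -22], [70, 320, 0, 0, 0, -22]],
  ],
)

```text
t: 27.6
tool_pos: [0.601, 0.2155, 0.2257]
eef_rot: [[0.015, 1.0, -0.001], [1.0, -0.015, 0.0], [0.0, -0.001, -1.0]]
ft_force: [-0.1, -0.9, -2.7]
width: 0.0136
finger_force: 59.1
```

```bash
python3 bolts.py; python3 - <<'E'
from h import *
np.set_printoptions(precision=4,suppress=True)
p=cam("wrist"); save(p,"w5",s=1.2)
s=telemetry.get_state(); print(s["width"],s["ft_force"])
for x in(-78,-26,26,78): print(x,proj(p,(.5235+x/1e3,.2115+.036-x*2.1e-5,.058))*1.2,proj(p,(.5235+x/1e3,.2115-.042-x*2.1e-5,.058))*1.2)
for r in finder.place_of(p,"nested1")[:5]: print(r,ray(p,r["position"],.053))
t=cam("top")
for uv in((125,305),(310,308),(165,230),(155,385),(150,465)): print(uv,ray(t,(uv[0]/4+95-.4,uv[1]/4+100-.4),.053))
E
```

```text
27.6 [0.601  0.2155 0.2257] toolx 89.15300983757282 [ 0.24  0.63 -0.92  1.58  0.53  1.2  -0.81]
351 len 0.0722 origin [ 0.2839 -0.7393] headdir -1.2738037666546747
0.013701643471062607 [-0.3283 -0.3009 -1.7957]
-78 [119.3651 176.4308] [134.4611 260.4998]
-26 [180.0199 176.6684] [190.5604 260.7279]
26 [240.6876 176.906 ] [246.6709 260.956 ]
78 [301.3683 177.1437] [302.7924 261.1841]
{'position': [203.6, 173.8], 'conf': 0.97} [0.5498 0.2177 0.053 ]
(125, 305) [0.5551 0.2708 0.053 ]
(310, 308) [0.5505 0.1496 0.053 ]
(165, 230) [0.6056 0.2458 0.053 ]
(155, 385) [0.5011 0.25   0.053 ]
(150, 465) [0.4484 0.252  0.053 ]
```

View pics/w5.png

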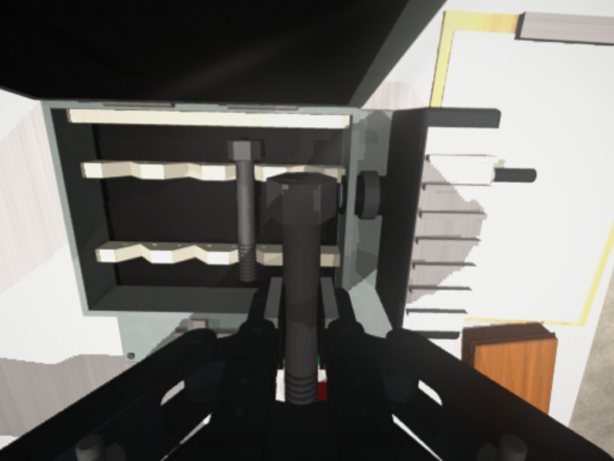

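>>> send_rows(
  increments=[
    [[1, -1, -40, 0, 0, 0], [1, -1, -80, 0, 0, 0], [1, -1, -115, 0, 0, 0], [1, -1, -135, 0, 0, 0], [1, -1, -147, 0, 0, 0], [1, -1, -153, 0, 0, 0], [1, -1, -157, 0, 0, 0], [1, -1, -159, 0, 0, 0], [1, -1, -160, 0, 0, 0], [1, -1, -160, 0, 0, 0]],
  ],
)

```text
t: 28.8
tool_pos: [0.6029, 0.213, 0.0666]
eef_rot: [[0.017, 1.0, 0.001], [1.0, -0.017, 0.0], [0.0, 0.001, -1.0]]
ft_force: [-0.1, -1.0, -1.8]
width: 0.0135
finger_force: 59.2
```

>>> send_rows(
  increments=[
    [[0, 1, -1, 0, 0, 0], [0, 1, -2, 0, 0, 0], [0, 1, -3, 0, 0, 0], [0, 1, -3, 0, 0, 0]],
  ],
)

```text
t: 29.2
tool_pos: [0.6034, 0.2142, 0.0643]
eef_rot: [[0.018, 1.0, 0.002], [1.0, -0.018, 0.0], [0.0, 0.002, -1.0]]
ft_force: [-1.4, -1.4, 13.0]
width: 0.014
finger_force: 61.1
```

>>> send_rows(
  increments=[
    [[0, 0, 0, 0, 0, 0], [0, 0, 0, 0, 0, 0], [0, 0, 0, 0, 0, 0], [0, 0, 0, 0, 0, 0], [0, 0, 20, 0, 0, 0], [0, 0, 60, 0, 0, 0], [0, 0, 100, 0, 0, 0], [0, -20, 140, 0, 0, -8], [-10, -60, 160, 0, 0, -16], [-20, -100, 160, 0, 0, -24]],
  ],
  gripper=0.3,
)

```text
t: 30.2
tool_pos: [0.5832, 0.1142, 0.2274]
eef_rot: [[0.426, 0.905, 0.005], [0.905, -0.426, 0.001], [0.003, 0.004, -1.0]]
ft_force: [0.4, -0.2, -0.8]
width: 0.03
finger_force: 0.0
```

>>> send_rows(
  increments=[
    [[-10, -40, 0, 0, 0, -8], [-20, -80, 0, 0, 0, -16], [-30, -120, 0, 0, 0, -24], [-40, -160, 0, 0, 0, -32], [-55, -200, 0, 0, 0, -40], [-70, -240, 0, 0, 0, -48], [-90, -280, 0, 0, 0, -54], [-105, -310, 0, 0, 0, -54], [-120, -345, 0, 0, 0, -54], [-129, -376, 0, 0, 0, -54]],
  ],
  gripper=-1,
)

```text
t: 31.2
tool_pos: [0.4527, -0.2634, 0.2245]
eef_rot: [[0.982, 0.191, 0.001], [0.191, -0.982, -0.001], [0.001, 0.001, -1.0]]
ft_force: [1.1, -0.1, 0.4]
width: 0.0851
finger_force: 0.0
```

```bash
python3 bolts.py; python3 wb.py w6;python3 - <<'E'
from h import *
p=cam("top")
for r in finder.place_of(p,"nested1")[:5]: print(r,ray(p,r["position"],.053))
for r in finder.place_of(p,"bolt1_head")[:5]: print(r,ray(p,r["position"],.053))
save(p,"t3",(95,100,235,245),4)
E
```

```text
31.2 [ 0.4527 -0.2634  0.2245] toolx 11.003400762283638 [ 0.96  0.32 -0.59  1.88  0.21  1.01 -1.09]
180 len 0.1258 origin [ 0.4599 -0.1261] headdir -16.22293823769326
355 len 0.0748 origin [ 0.2852 -0.7394] headdir -1.6181719052068273
bolt1 0.97 [135.4 140.3] [ 0.457  -0.1279  0.01  ]
bolt1 0.79 [245.5 165.7] [ 0.4509 -0.2613  0.01  ]
bolt1_head 0.92 [246.4 115.9] [ 0.5088 -0.2517  0.01  ]
{'position': [201.2, 150.0], 'conf': 0.59} [0.62198472 0.07260277 0.053     ]
{'position': [243.2, 154.5], 'conf': 0.58} [ 0.60737958 -0.0396788   0.053     ]
{'position': [147.7, 176.3], 'conf': 0.54} [0.55266223 0.21364552 0.053     ]
```

View pics/t3.png

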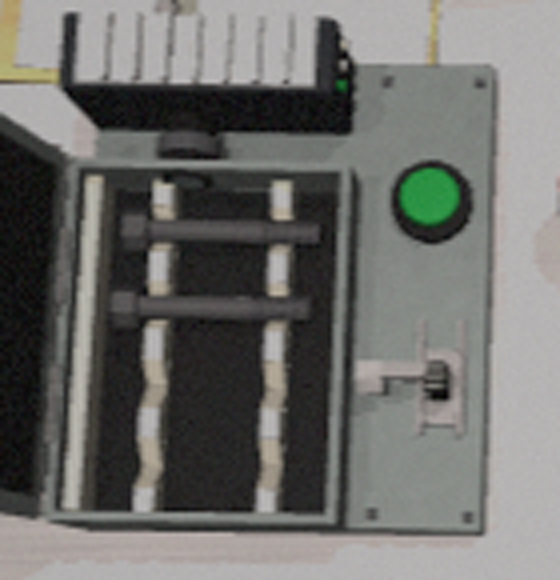

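Bolt seated in cell 4 (crop row 230), nested one in cell 3 (row 305); cells 1 and 2 free. Now the middle bolt.

>>> send_rows(
  increments=[
    [[-2, 1, -45, 0, 0, 0], [-2, 1, -90, 0, 0, 0], [-2, 1, -135, 0, 0, 0], [-2, 1, -170, 0, 0, 0], [-2, 1, -192, 0, 0, 0], [-2, 1, -201, 0, 0, 0], [-2, 1, -203, 0, 0, 0], [-2, 1, -203, 0, 0, 0]],
  ],
)

```text
t: 32.35
tool_pos: [0.4523, -0.261, 0.0209]
eef_rot: [[0.982, 0.191, 0.001], [0.191, -0.982, -0.0], [0.001, 0.001, -1.0]]
ft_force: [-1.1, 0.1, -0.1]
width: 0.0854
finger_force: 0.0
```

>>> send_rows(
  increments=[
    [[0, 0, 0, 0, 0, 0], [0, 0, 0, 0, 0, 0], [0, 0, 0, 0, 0, 0], [0, 0, 0, 0, 0, 0], [0, 0, 0, 0, 0, 0], [0, 0, 0, 0, 0, 0], [0, 0, 0, 0, 0, 0], [0, 0, 0, 0, 0, 0], [0, 0, 0, 0, 0, 0]],
  ],
  gripper=1,
  squeeze=60,
)

```text
t: 33.25
tool_pos: [0.4518, -0.2612, 0.0204]
eef_rot: [[0.982, 0.191, 0.0], [0.191, -0.982, -0.0], [0.0, 0.0, -1.0]]
ft_force: [-1.2, 0.9, 6.8]
width: 0.0136
finger_force: 58.4
```

>>> send_rows(
  increments=[
    [[0, 0, 30, 0, 0, 0], [0, 0, 70, 0, 0, 0], [0, 10, 120, 0, 0, 0], [5, 30, 160, 0, 0, 8], [10, 60, 190, 0, 0, 16], [15, 100, 205, 0, 0, 24], [20, 140, 205, 0, 0, 32], [25, 180, 205, 0, 0, 40], [30, 220, 205, 0, 0, 48], [35, 260, 205, 0, 0, 56]],
  ],
)

```text
t: 34.25
tool_pos: [0.4864, 0.0003, 0.2251]
eef_rot: [[0.386, 0.923, -0.0], [0.923, -0.386, -0.0], [-0.0, 0.0, -1.0]]
ft_force: [1.4, -0.8, -2.7]
width: 0.0139
finger_force: 59.6
```

>>> send_rows(
  increments=[
    [[3, 40, 0, 0, 0, 8], [6, 80, 0, 0, 0, 16], [9, 120, 0, 0, 0, 21.8], [11, 160, 0, 0, 0, 21.8], [11, 195, 0, 0, 0, 21.8], [11, 215, 0, 0, 0, 21.8], [11, 220, -20, 0, 0, 21.8], [11, 220, -60, 0, 0, 21.8], [11, 220, -90, 0, 0, 21.8], [11, 220, -90, 0, 0, 21.8]],
  ],
)

```text
t: 35.25
tool_pos: [0.4958, 0.2179, 0.1318]
eef_rot: [[0.02, 1.0, -0.006], [1.0, -0.02, -0.002], [-0.002, -0.006, -1.0]]
ft_force: [-0.3, -1.2, -1.2]
width: 0.0133
finger_force: 59.5
```

>>> send_rows(
  increments=[
    [[0, 0, -25, 0, 0, 0], [0, 0, -45, 0, 0, 0], [0, 0, -57, 0, 0, 0], [0, 0, -63, 0, 0, 0], [0, 0, -66, 0, 0, 0], [0, 0, -68, 0, 0, 0], [0, 0, -69, 0, 0, 0], [0, 0, -70, 0, 0, 0]],
  ],
)

```text
t: 36.05
tool_pos: [0.498, 0.219, 0.0655]
eef_rot: [[0.021, 1.0, 0.001], [1.0, -0.021, 0.0], [0.0, 0.001, -1.0]]
ft_force: [0.6, -0.5, 1.7]
width: 0.0138
finger_force: 59.8
```

>>> send_rows(
  increments=[
    [[0, 0, -1, 0, 0, 0], [0, 0, -2, 0, 0, 0], [0, 0, -3, 0, 0, 0], [0, 0, -3, 0, 0, 0]],
  ],
)

```text
t: 36.45
tool_pos: [0.4993, 0.2193, 0.0634]
eef_rot: [[0.021, 1.0, 0.003], [1.0, -0.021, 0.001], [0.001, 0.003, -1.0]]
ft_force: [3.1, -2.4, 16.3]
width: 0.0136
finger_force: 61.9
```

>>> send_rows(
  increments=[
    [[0, 0, 0, 0, 0, 0], [0, 0, 0, 0, 0, 0], [0, 0, 0, 0, 0, 0], [0, 0, 0, 0, 0, 0], [0, 0, 20, 0, 0, 0], [0, 0, 60, 0, 0, 0], [0, 0, 100, 0, 0, 0], [0, -20, 140, 0, 0, -8], [0, -50, 160, 0, 0, -16], [0, -85, 160, 0, 0, -24]],
  ],
  gripper=0.3,
)

```text
t: 37.45
tool_pos: [0.4984, 0.1342, 0.2247]
eef_rot: [[0.429, 0.903, 0.004], [0.903, -0.429, 0.001], [0.002, 0.003, -1.0]]
ft_force: [1.6, -0.5, -1.2]
width: 0.0296
finger_force: 0.0
```

>>> send_rows(
  increments=[
    [[-4, -30, 0, 0, 0, -8.4], [-8, -60, 0, 0, 0, -16.8], [-12, -90, 0, 0, 0, -25.2], [-16, -120, 0, 0, 0, -33.6], [-20, -150, 0, 0, 0, -42], [-24, -180, 0, 0, 0, -50.4], [-28, -210, 0, 0, 0, -58.8], [-32, -240, 0, 0, 0, -67.2], [-36, -255, 0, 0, 0, -75], [-38, -260, 0, 0, 0, -81]],
  ],
  gripper=-1,
)

```text
t: 38.45
tool_pos: [0.459, -0.1279, 0.2219]
eef_rot: [[0.958, -0.286, -0.0], [-0.286, -0.958, -0.0], [-0.0, 0.0, -1.0]]
ft_force: [-0.0, 1.0, -0.6]
width: 0.0855
finger_force: 0.0
```

```bash
python3 bolts.py; python3 wb.py w7;python3 - <<'E'
from h import *
p=cam("top"); save(p,"t4",(85,90,295,245),3.5)
E
```

```text
38.45 [ 0.459  -0.1279  0.2219] toolx -16.647239530425008 [ 0.71  0.22 -0.56  1.99  0.14  0.97 -1.79]
357 len 0.0746 origin [ 0.2853 -0.7392] headdir -1.9258518593656972
bolt1 0.93 [249.5 172. ] [ 0.4532 -0.1237  0.01  ]
```

View pics/t4.png

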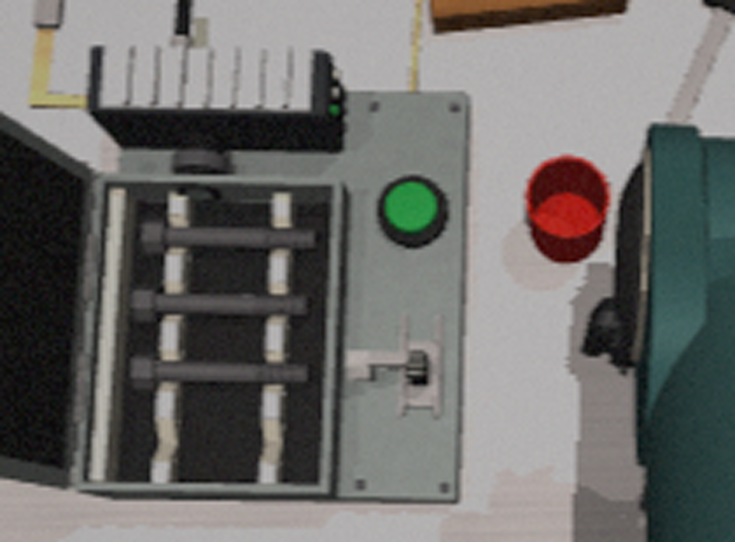

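Cells 2–4 filled, cell 1 free. Now the last bolt.

>>> send_rows(
  increments=[
    [[-1, 2, -45, 0, 0, 0], [-1, 2, -90, 0, 0, 0], [-1, 2, -135, 0, 0, 0], [-1, 2, -170, 0, 0, 0], [-1, 2, -192, 0, 0, 0], [-1, 2, -200, 0, 0, 0], [-1, 2, -201, 0, 0, 0], [-1, 2, -201, 0, 0, 0]],
  ],
)

```text
t: 39.5
tool_pos: [0.4593, -0.1239, 0.0219]
eef_rot: [[0.961, -0.278, 0.001], [-0.278, -0.961, -0.0], [0.001, -0.0, -1.0]]
ft_force: [0.4, 0.7, 0.1]
width: 0.0852
finger_force: 0.0
```

>>> send_rows(
  increments=[
    [[0, 0, 0, 0, 0, 0], [0, 0, 0, 0, 0, 0], [0, 0, 0, 0, 0, 0], [0, 0, 0, 0, 0, 0], [0, 0, 0, 0, 0, 0], [0, 0, 0, 0, 0, 0], [0, 0, 0, 0, 0, 0], [0, 0, 0, 0, 0, 0], [0, 0, 0, 0, 0, 0]],
  ],
  gripper=1,
  squeeze=60,
)

```text
t: 40.4
tool_pos: [0.4588, -0.1242, 0.0213]
eef_rot: [[0.96, -0.279, 0.0], [-0.279, -0.96, -0.0], [0.0, 0.0, -1.0]]
ft_force: [-2.3, -1.0, 8.1]
width: 0.0139
finger_force: 58.5
```

>>> send_rows(
  increments=[
    [[0, 0, 30, 0, 0, 0], [0, 0, 70, 0, 0, 0], [0, 5, 120, 0, 0, 8], [0, 20, 160, 0, 0, 16], [0, 40, 190, 0, 0, 24], [0, 70, 205, 0, 0, 32], [0, 100, 205, 0, 0, 40], [0, 130, 205, 0, 0, 48], [0, 160, 205, 0, 0, 56], [0, 190, 205, 0, 0, 64]],
  ],
)

```text
t: 41.4
tool_pos: [0.4582, 0.067, 0.226]
eef_rot: [[0.667, 0.745, -0.0], [0.745, -0.667, -0.0], [-0.0, 0.0, -1.0]]
ft_force: [0.4, 0.2, -3.0]
width: 0.0137
finger_force: 59.7
```

>>> send_rows(
  increments=[
    [[-2, 25, 0, 0, 0, 8], [-4, 50, 0, 0, 0, 16], [-6, 75, 0, 0, 0, 24], [-8, 100, 0, 0, 0, 32], [-10, 125, 0, 0, 0, 41], [-13, 145, 0, 0, 0, 41], [-13, 155, -20, 0, 0, 41], [-13, 155, -60, 0, 0, 41], [-13, 155, -90, 0, 0, 41], [-13, 155, -90, 0, 0, 41]],
  ],
)

```text
t: 42.4
tool_pos: [0.4438, 0.2201, 0.1331]
eef_rot: [[0.02, 1.0, -0.005], [1.0, -0.02, -0.002], [-0.002, -0.005, -1.0]]
ft_force: [0.0, -0.8, -1.0]
width: 0.0135
finger_force: 59.6
```

>>> send_rows(
  increments=[
    [[0, 0, -25, 0, 0, 0], [0, 0, -45, 0, 0, 0], [0, 0, -57, 0, 0, 0], [0, 0, -63, 0, 0, 0], [0, 0, -66, 0, 0, 0], [0, 0, -68, 0, 0, 0], [0, 0, -69, 0, 0, 0], [0, 0, -70, 0, 0, 0]],
  ],
)

```text
t: 43.2
tool_pos: [0.446, 0.221, 0.0665]
eef_rot: [[0.021, 1.0, 0.001], [1.0, -0.021, 0.0], [0.0, 0.001, -1.0]]
ft_force: [0.8, 0.1, -0.5]
width: 0.0135
finger_force: 59.9
```

>>> send_rows(
  increments=[
    [[0, 0, -1, 0, 0, 0], [0, 0, -2, 0, 0, 0], [0, 0, -2, 0, 0, 0], [0, 0, -2, 0, 0, 0]],
  ],
)

```text
t: 43.6
tool_pos: [0.4469, 0.2212, 0.0649]
eef_rot: [[0.021, 1.0, 0.003], [1.0, -0.021, 0.001], [0.001, 0.002, -1.0]]
ft_force: [4.6, -1.8, 8.7]
width: 0.0139
finger_force: 61.2
```

>>> send_rows(
  increments=[
    [[0, 0, 0, 0, 0, 0], [0, 0, 0, 0, 0, 0], [0, 0, 0, 0, 0, 0], [0, 0, 0, 0, 0, 0], [0, 0, 30, 0, 0, 0], [0, 0, 75, 0, 0, 0], [0, 0, 125, 0, 0, 0], [5, -20, 175, 0, 0, 0], [20, -40, 225, 0, 0, 0], [40, -60, 275, 0, 0, 0]],
  ],
  gripper=0.3,
)

```text
t: 44.6
tool_pos: [0.4794, 0.1664, 0.3259]
eef_rot: [[0.02, 1.0, 0.0], [1.0, -0.02, -0.001], [-0.001, 0.0, -1.0]]
ft_force: [1.1, 0.3, -1.3]
width: 0.0301
finger_force: 0.0
```

>>> send_rows(
  increments=[
    [[25, -30, 20, 0, 0, 0], [25, -30, 20, 0, 0, 0], [25, -30, 20, 0, 0, 0]],
  ],
  gripper=1,
)

```text
t: 44.9
tool_pos: [0.5051, 0.1364, 0.3438]
eef_rot: [[0.022, 1.0, -0.0], [1.0, -0.022, 0.0], [0.0, -0.0, -1.0]]
ft_force: [-0.5, 0.7, 0.0]
width: 0.0003
finger_force: 0.0
```

```bash
python3 w.py w8 nested1:.053 bolt1_head:.053 cover_edge:.27
```

```text
[0.5051 0.1364 0.3438] 44.9
nested1 [281.2  97.9] 0.85 [0.5482 0.217  0.053 ]
bolt1_head [245.   50.9] 0.88 [0.4997 0.2774 0.053 ]
cover_edge [246.7 205.5] 0.2 [0.5014 0.1406 0.27  ]
```

View pics/w8.png

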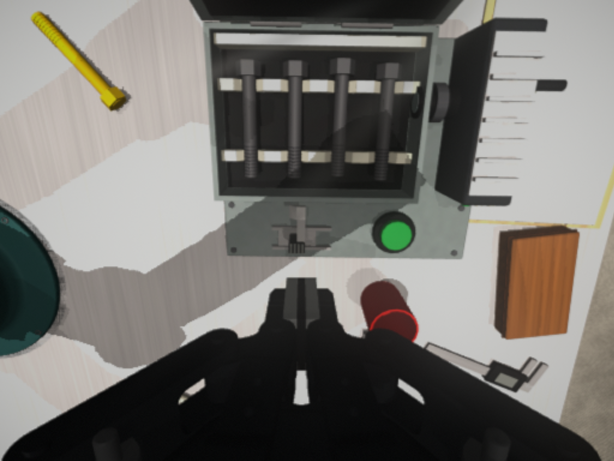

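>>> send_rows(
  increments=[
    [[1, 10, 20, 0, 0, 0], [2, 40, 35, 0, 0, 0], [3, 80, 40, 0, 0, 0], [4, 120, 40, 0, 0, 0], [5, 160, 40, 0, 0, 0], [5, 200, 40, 0, 0, 0], [5, 240, 40, 0, 0, 0], [5, 270, 40, 0, 0, 0], [5, 290, 35, 0, 0, 0], [5, 294, 0, 0, 0, 0]],
  ],
)

```text
t: 46.1
tool_pos: [0.5081, 0.4354, 0.3458]
eef_rot: [[0.016, 1.0, 0.002], [1.0, -0.016, 0.004], [0.004, 0.002, -1.0]]
ft_force: [0.5, 1.7, -0.9]
width: -0.0002
finger_force: 0.0
```

>>> send_rows(
  increments=[
    [[0, 0, -40, 0, 0, 0], [0, 0, -75, 0, 0, 0], [0, 0, -82, 0, 0, 0], [0, 0, -82, 0, 0, 0]],
  ],
)

```text
t: 46.5
tool_pos: [0.5093, 0.4312, 0.2616]
eef_rot: [[0.02, 1.0, -0.001], [1.0, -0.02, -0.001], [-0.001, -0.001, -1.0]]
ft_force: [-0.4, 0.0, 1.3]
width: 0.0003
finger_force: 0.0
```

>>> send_rows(
  increments=[
    [[0, -35, 0, 0, 0, 0], [0, -65, 0, 0, 0, 0], [0, -85, 0, 0, 0, 0], [0, -100, 2, 0, 0, 0], [0, -114, 3, 0, 0, 0], [0, -128, 2, 0, 0, 0], [0, -142, 0, 0, 0, 0], [0, -156, -2, 0, 0, 0], [0, -170, -7, 0, 0, 0], [0, -183, -12, 0, 0, 0]],
  ],
)

```text
t: 47.5
tool_pos: [0.5102, 0.2484, 0.2518]
eef_rot: [[0.02, 1.0, 0.003], [1.0, -0.02, 0.001], [0.001, 0.003, -1.0]]
ft_force: [-1.7, 1.2, 0.9]
width: -0.0002
finger_force: 0.8
```

```bash
python3 - <<'E'
from h import *
p=cam("scene"); save(p,"s2",(250,90,480,300),3)
s=telemetry.get_state(); print(s["tool_pos"],s["ft_force"])
E
```

```text
[0.51042054 0.24592223 0.25040756] [ 1.93337904 -0.52593499 -0.30917365]
```

View pics/s2.png

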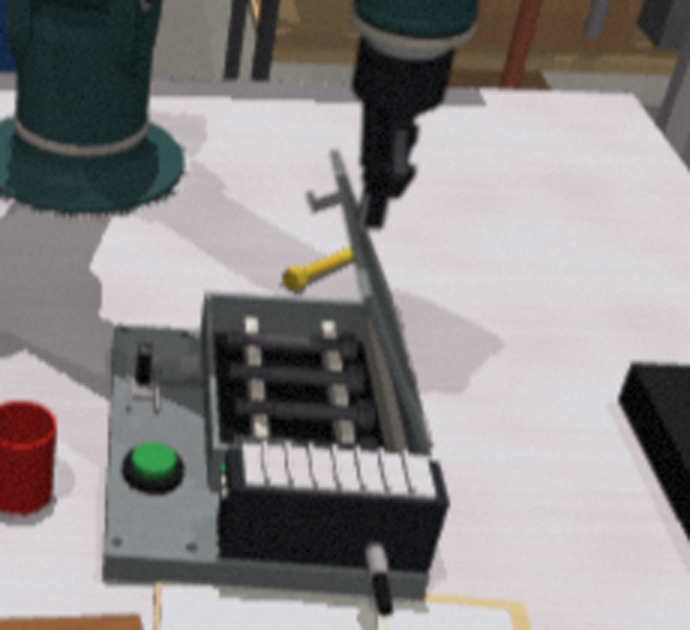

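>>> send_rows(
  increments=[
    [[0, -12, -6, 0, 0, 0], [0, -25, -13, 0, 0, 0], [0, -37, -21, 0, 0, 0], [0, -47, -31, 0, 0, 0], [0, -57, -42, 0, 0, 0], [0, -65, -54, 0, 0, 0], [0, -73, -65, 0, 0, 0], [0, -80, -78, 0, 0, 0], [0, -86, -91, 0, 0, 0], [0, -90, -103, 0, 0, 0]],
  ],
)

```text
t: 48.55
tool_pos: [0.5098, 0.1575, 0.1456]
eef_rot: [[0.021, 1.0, -0.0], [1.0, -0.021, 0.0], [0.0, -0.0, -1.0]]
ft_force: [0.4, 2.2, 1.1]
width: 0.0001
finger_force: 0.8
```

>>> send_rows(
  increments=[
    [[0, -3, -12, 0, 0, 0], [0, -4, -22, 0, 0, 0], [0, -5, -30, 0, 0, 0], [0, -5, -36, 0, 0, 0], [0, -5, -40, 0, 0, 0], [0, -5, -42, 0, 0, 0], [0, -5, -43, 0, 0, 0]],
  ],
)

```text
t: 49.25
tool_pos: [0.5101, 0.1529, 0.1045]
eef_rot: [[0.021, 1.0, 0.0], [1.0, -0.021, -0.001], [-0.001, 0.001, -1.0]]
ft_force: [-9.6, -8.7, 34.0]
width: -0.0001
finger_force: 16.7
```

>>> send_rows(
  increments=[
    [[0, 0, 3, 0, 0, 0], [0, 0, 20, 0, 0, 0], [0, 0, 60, 0, 0, 0], [0, 0, 100, 0, 0, 0], [10, -15, 110, 0, 0, 0], [35, -40, 110, 0, 0, 0], [65, -65, 100, 0, 0, 0], [95, -80, 80, 0, 0, 0], [115, -83, 60, 0, 0, 0], [115, -83, 40, 0, 0, 0]],
  ],
)

```text
t: 50.25
tool_pos: [0.6269, 0.069, 0.1431]
eef_rot: [[0.023, 1.0, 0.001], [1.0, -0.023, 0.001], [0.001, 0.001, -1.0]]
ft_force: [-0.2, -0.0, -0.5]
width: 0.0
finger_force: 0.0
```

```bash
python3 - <<'E'
from h import *
p=cam("top"); q=cam("wrist"); save(p,"t5",(85,90,295,245),3.5)
s=telemetry.get_state(); print(s["tool_pos"])
for pic in(p,q):
  for r in finder.place_of(pic,"start_top")[:2]: print(r,ray(pic,r["position"],.05))
E
```

```text
[0.6239558  0.06985196 0.14180987]
```

View pics/t5.png

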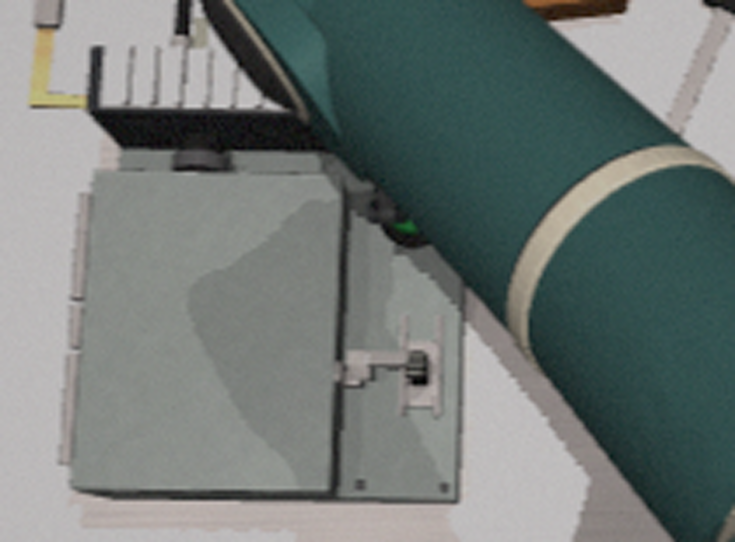

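Cover is shut with the latch tab at crop (417,368), its home position. Press the button.

>>> send_rows(
  increments=[
    [[0, -1, -30, 0, 0, 0], [0, -1, -55, 0, 0, 0], [0, -1, -62, 0, 0, 0], [0, -1, -66, 0, 0, 0], [0, -1, -68, 0, 0, 0]],
  ],
)

```text
t: 50.95
tool_pos: [0.6254, 0.0693, 0.0772]
eef_rot: [[0.021, 1.0, 0.001], [1.0, -0.021, 0.0], [0.0, 0.001, -1.0]]
ft_force: [0.6, 0.3, -0.2]
width: -0.0004
finger_force: 0.0
```

>>> send_rows(
  increments=[
    [[0, 0, -3, 0, 0, 0], [0, 0, -6, 0, 0, 0], [0, 0, -6, 0, 0, 0]],
  ],
)

```text
t: 51.25
tool_pos: [0.6254, 0.0692, 0.0704]
eef_rot: [[0.021, 1.0, 0.001], [1.0, -0.021, 0.0], [0.0, 0.001, -1.0]]
ft_force: [2.5, 1.5, 4.7]
width: 0.0001
finger_force: 2.0
```

>>> send_rows(
  increments=[
    [[0, 0, -2, 0, 0, 0], [0, 0, -4, 0, 0, 0], [0, 0, -4, 0, 0, 0]],
  ],
)

```text
t: 51.55
tool_pos: [0.6257, 0.0692, 0.0685]
eef_rot: [[0.021, 1.0, 0.002], [1.0, -0.021, -0.001], [-0.001, 0.002, -1.0]]
ft_force: [-9.9, -4.6, 40.5]
width: -0.0002
finger_force: 20.3
```

>>> send_rows(
  increments=[
    [[0, 0, 0, 0, 0, 0], [0, 0, 4, 0, 0, 0], [0, 0, 20, 0, 0, 0], [0, 0, 60, 0, 0, 0], [0, 0, 110, 0, 0, 0], [-5, -20, 160, 0, 0, 0], [-20, -60, 190, 0, 0, 0], [-40, -100, 200, 0, 0, 0], [-70, -140, 200, 0, 0, 0], [-100, -180, 200, 0, 0, 0]],
  ],
)

```text
t: 52.55
tool_pos: [0.524, -0.1115, 0.2665]
eef_rot: [[0.021, 1.0, -0.0], [1.0, -0.021, -0.001], [-0.001, -0.0, -1.0]]
ft_force: [1.2, -1.2, 0.4]
width: -0.0004
finger_force: 0.0
```

>>> send_rows(
  increments=[
    [[0, -20, 0, 0, 0, 0], [0, -40, 0, 0, 0, 0], [0, -40, 0, 0, 0, 0], [0, -40, 0, 0, 0, 0]],
  ],
)

```text
t: 52.95
tool_pos: [0.5252, -0.15, 0.2661]
eef_rot: [[0.021, 1.0, -0.0], [1.0, -0.021, 0.0], [0.0, -0.0, -1.0]]
ft_force: [-0.3, 0.7, 0.4]
width: -0.0001
finger_force: 0.0
```

```bash
python3 - <<'E'
from h import *
p=cam("scene"); save(p,"s3",s=1.5)
E
```

```text
(no output)
```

View pics/s3.png

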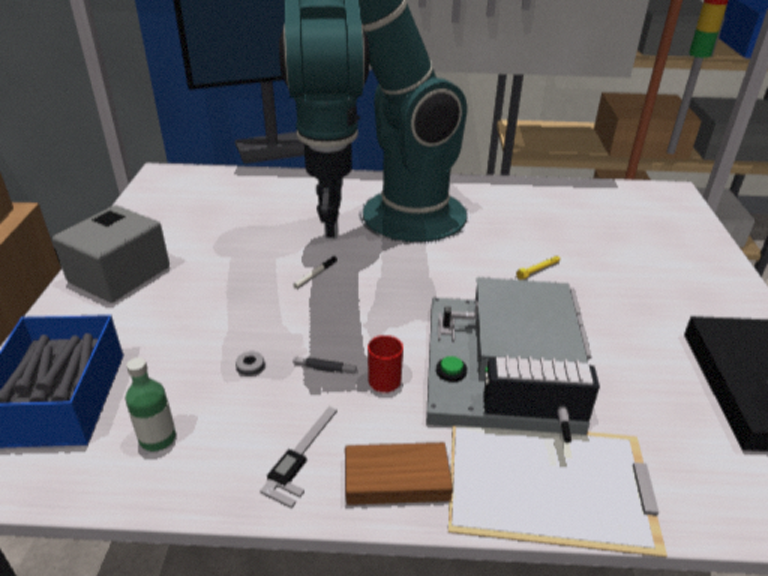

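The cover is shut, the cup is upright at (385,363), the gauge lies flat at (325,365), the button is up and the arm is clear.

```bash
python3 -c "
from workcell import ticket; print(ticket.close_job())"
```

```text
the job is handed in; nothing more can be done
None
```

The job is handed in at about 53 s of the 200 s; the judge returned no verdict. By the pictures and force readings, the cup and gauge are on the bench, all three bolts are seated heads to the hinge, the cover is shut with the latch home, and the button was pressed to its stop and is up again.

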